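# Turn the battery pack round in its charger

### The job

The battery pack was pushed into the desktop charger back to front, so its contact end sticks out. Slide it right out of the sleeve, turn it end for end and slide it back in contact end first, right way up, until it snaps fully home, and set the charger's selector to the two-dot mark. Leave the mouse, calculator, stapler and ink pad where they are.

Things in the scene. Friction and masses are not known exactly. Their poses are not given: they have to be found in the camera images.
- charger: Grey desktop charger, fixed, 149x84x56 mm. Origin: on the desk under the middle of its sleeve; z up, y along the sleeve to its open mouth. Sleeve y -40 to +40 mm, outside 64 wide (x), 50 high, latch hump to 55; inside 48 wide, floor 8 and roof 43.5 mm above the desk. Its 84 mm wide head with the selector spans y -101 to -40. The pack's y axis is reversed to it at the start, the same at home.
- bay_mouth (a point): Middle of the mouth's outer rim, at charger (0, 48, 25) mm. A black bezel, 68 wide and 52 mm high outside, continues the sleeve from y = 40 to 48 mm and flares the opening from 48 to about 54 mm wide.
- bay_stop (a point): Middle of the rigid stop at the sleeve's inner end, at charger (0, -40, 25) mm. From it a contact tongue 22 wide and 8 high, centre 22 mm above the desk, points 16 mm towards the mouth. It fits only into the slot in the pack's contact end: a reversed pack stands at least 16 mm further out than one that is home.
- latch_ball (a point): Tip of the sprung ball latch under the sleeve's roof, at charger (0, -29, 40) mm, 2 mm below the plane of the pack's top. It rides on the pack in the last 11 mm of its way in and drops into the pack's groove at home; pushing past it takes about 4 to 10 N, then the pack meets the rigid stop.
- pack: Black battery pack, grey at its contact end, 0.18 to 0.31 kg, 46 wide (x) x 125 long (y) x 34 mm high. Origin: middle of its underside; z up, -y to the contact end. Grip across the 46 mm. In the sleeve its underside is at 8 mm. At the start the contact end stands 53 to 60 mm out of the mouth, drooping up to 3 mm; at home the origin is at charger y = +22.5 mm, plain end 37 mm out.
- pack_contact_end (a point): Middle of the contact end face (pack y = -62.5 mm), 17 mm above the underside. This end has an open slot 26 wide, 12 high, 17 deep with brass contacts, and a groove across its top 11 mm from the end. At home it is at charger y = -40, z = 25 mm.
- pack_plain_end (a point): Middle of the plain end face (pack y = +62.5 mm), 17 mm above the underside. Thumb ribs on top near this end.
- selector (a joint): Rotary selector on the charger's head, rad, grows clockwise seen from above. Four detents 0.628 apart: bare tick 0, one dot 0.628, two dots 1.257, three dots 1.885. Starts at the bare tick or one dot and snaps into a detent when released; takes about 0.06 N m. Its white pointer (one end of the bar grip) lies 0.942 rad minus the joint value from charger +x, counterclockwise from above.
- selector_grip (a point): On the selector's axis, in its bar grip, at charger (0, -70, 72) mm. The bar is 12 wide, 36 long and reaches from 63 to 81 mm above the desk; below it a round skirt of 38 mm diameter. Site x axis: along the bar to its pointer end.
- mouse: Bystander: black mouse, about 120x61x36 mm, on the desk to the right.
- calculator: Bystander: desk calculator, about 152x100x25 mm, ahead on the left.
- stapler: Bystander: stapler, about 32x125x44 mm, on the left.
- ink_pad: Bystander: closed ink pad tin, 59x86x18 mm, ahead.

How it is judged:
By the outcome, as a careful person would: the job done as asked, in the order asked, and still so for the second after the job is handed in, with the robot touching nothing.
It also fails if it takes over 64 s, if anything falls off the work surface, if the arm or the gripper's body presses on something with over 40 N, if the wrist force passes 120 N, or if a joint passes its speed limit or range.

### The arm

A 7-joint arm with a two-finger parallel gripper is mounted at the origin on a cart in front of the work surface, level with it; the furniture and walls round the work are solid. World frame = base frame: x ahead of the robot, y to its left, z up, the work surface at z = 0. Lengths are in m, angles in rad, forces in N, time in s.
With the tool pointing down it reaches from about 0.4 to 0.85 m from the base axis. Payload 10.4 kg.
Tool frame: the origin (TCP) lies midway between the tips of the shut fingers; the grasp point (between the pads) lies 19 mm behind it (manip.grasp_offset is the distance from the TCP to the grasp point, in m); z points along the fingers, y is the line along which they close (so a half turn about z gives the same grasp; the last joint's range is limited). The gripper opens to 85 mm and grips with 20 to 120 N. Pads are 22 mm wide; open, the fingers measure 114 mm over their backs; the gripper's body (76 mm by 85 mm) begins 54 mm behind the grasp point. The pads swing forward as they close: fully open they stand 13 mm farther back than shut.
Start: joints at [1.108, 0.332, -0.065, 1.46, 0.022, 1.35, -0.088], TCP at [0.266, -0.566, 0.231] pointing down, gripper open.
Joint ranges: [-2.6, 2.6], [-0.5, 2.12], [-1.47, 1.34], [0.16, 2.42], [-1.27, 4.41], [0.06, 2.06], [-2.6, 2.6]. Speed limits (rad/s): [2.22, 2.22, 2.79, 2.79, 3.14, 3.14, 3.14].

### API

Orientations are given as a unit quaternion [x, y, z, w].
In Python, from workcell import manip gives the robot as it stands.
- The arm moves only by the tool jog_arm, called by a JSON object that holds its "op" and its "data", one argument or row to a line. Schema: {"type":"object","properties":{"plan":{"type":"array","items":{"type":"number"},"minItems":7,"maxItems":140},"clamp_n":{"type":"number"},"only":{"type":"string"},"quiet":{"type":"boolean"},"lines":{"type":"string"}},"required":["plan"],"additionalProperties":false}. plan is one flat list of numbers that holds 1 to 20 rows one after another, with no inner brackets; each row has 7 numbers: a rotation vector rx, ry, rz in rad, then dx, dy, dz in m, then the opening from 0.0 (shut) to 1.0 (fully open); each row is the pose to reach, as a shift and turn from the pose commanded when the call began, along the tool's axes at that moment; what a row does not reach only later rows make up. A row lasts 1/8 s, in which the tool goes at most 0.0625 m and 0.188 rad, less where a joint would pass 70% of its speed; a pose out of reach is approached as far as the arm can. The fingers move at their own pace and stop on an object; clamp_n is the grip in N (left out, the last holds). Time passes only in rows, so rows that do not move let the fingers close. The tool returns the time, the measured TCP pose, the force, the opening and the grip force at its end. only (a regular expression) keeps the lines of the reply that match it, lines (a string "A,B") keeps lines A to B, and quiet returns only ok. Input that does not fit is refused with a message, and nothing moves.
- manip.get_obs(): the state, without advancing time (a new reading comes with each control period).
- manip.camera(name): name is "side" or "top" or "wrist"; returns the picture (420x560x3 uint8, blue, green, red); there is no depth.
- manip.calibration(name): a dict with "fx", "fy", "cx", "cy" (pixels), "k1" (the pictures are not rectified: a ray, as slopes to the right and down, at radius r is drawn at 1 + k1 r^2 times it, then the intrinsics apply), "world_from_camera" (4x4, takes a point from camera to world coordinates); the wrist camera has in their place "tool_from_camera" (4x4, takes a point from camera to tool coordinates, whose origin is the TCP and whose axes are the flange's). Camera axes: x right, y up, looking along -z (the intrinsics and any distortion apply to the point x, -y, -z); pixel columns grow to the right and rows downward; lengths in m; the calibration is good to about 2 mm. A picture is of the moment at which its call begins: read the wrist's pose just before it. calibration takes no time and is no camera call.
- manip.hand_in(): hands the job in; it is judged then, once.
The state is a dict: "clock": time; "joint_pos": joint angles; "joint_velocities": joint speeds; "tau": joint torques, N m; "position": TCP position; "ee_rot": TCP orientation; "ft_force": force on the tool from outside, world axes, zero at the start; "torque": the same for the moment, N m; "grip_width": opening from 0.0 (shut) to 1.0 (fully open); "grasp_force": force on a finger pad.
Only numpy, scipy, OpenCV 4.12 (cv2) and the standard library are available. Lean on these libraries where they do the work, as an engineer would, in place of code of your own. Each camera call takes 0.05 s, during which the arm holds its last target. There are 200 camera calls.

## Working session

There is one attempt and no reset: what is moved stays moved. The work goes in short steps, Python scripts to look and compute and a tool call to move; the robot and the scene stay as the last step left them, time stands still between calls to the robot, and variables do not carry over. Pictures are saved under pics/ and viewed, at most 13 in all, crops included, and the job is handed in when it is done.

```bash
ls; mkdir -p pics
```

Run:
```python
from workcell import manip
import cv2,numpy as np
print(manip.get_obs()); 
for n in ("side","top","wrist"):
    print(n,manip.calibration(n))
a=manip.camera("side");b=manip.camera("top")
cv2.imwrite("pics/side0.png",a);cv2.imwrite("pics/top0.png",b)
```

```text
pics
workcell.py
{'clock': 0.0, 'joint_pos': array([ 1.1083895 ,  0.33288651, -0.06469485,  1.46093648,  0.02158217,
        1.3499043 , -0.08848593]), 'joint_velocities': array([ 1.97932703e-03, -3.00878293e-04,  6.83081150e-04,  8.00073572e-04,
        8.22483331e-04, -3.05116010e-05,  1.08329030e-03]), 'tau': array([-5.43850565e-04, -6.25443935e+01,  4.86875558e-02, -3.91596973e+01,
        1.61460461e-02,  9.98779113e-03, -2.65161145e-05]), 'position': array([ 0.26594041, -0.56518202,  0.23050909]), 'ee_rot': array([ 9.75915415e-01,  2.18148077e-01, -1.81816586e-04, -6.96656422e-04]), 'ft_force': array([-0.05292873, -1.14582745, -0.30267607]), 'torque': array([-0.00077833, -0.00080073,  0.01811847]), 'grasp_force': 0.0, 'grip_width': 0.9990870287435211}
side {'fx': 389.98300530055735, 'fy': 389.98300530055735, 'cx': 276.70482783205625, 'cy': 208.48747684981723, 'k1': -0.09138921747327845, 'world_from_camera': array([[-0.8901382 ,  0.26040485, -0.37395629,  0.1208844 ],
       [-0.45568403, -0.51309234,  0.7273845
[... 341 characters left out ...]
1,  0.28155748],
       [-0.99942441,  0.0293976 ,  0.01692996,  0.07094333],
       [ 0.02196701,  0.18051393,  0.98332709,  1.55193804],
       [ 0.        ,  0.        ,  0.        ,  1.        ]])}
wrist {'fx': 373.9037219934833, 'fy': 373.9037219934833, 'cx': 284.38814715203813, 'cy': 205.83809289929135, 'k1': -0.09174368223125474, 'tool_from_camera': array([[ 1.69572973e-03,  9.56538954e-01,  2.91599647e-01,
         7.41694882e-02],
       [ 9.99998246e-01, -1.39015575e-03, -1.25510655e-03,
         5.01944765e-04],
       [-7.95189377e-04,  2.91601264e-01, -9.56539633e-01,
        -1.42963850e-01],
       [ 0.00000000e+00,  0.00000000e+00,  0.00000000e+00,
         1.00000000e+00]])}
```
View pics/side0.png

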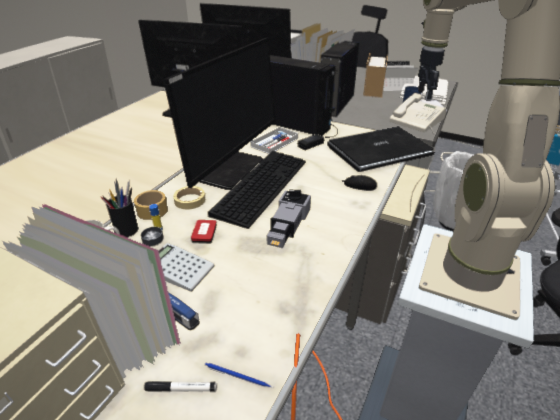

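View pics/top0.png

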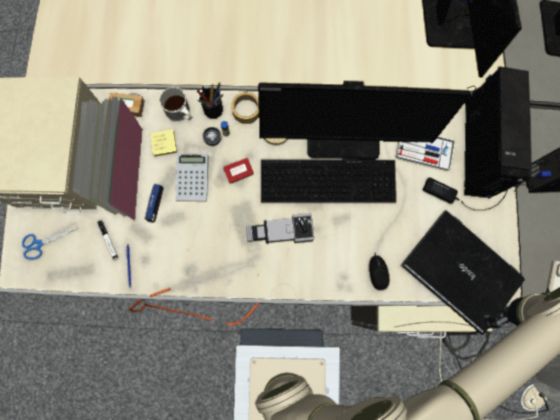

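Side view: charger at about (290,215), mouth and pack's grey contact end toward (275,240). Top view: charger spans (248–313, 213–243), mouth to the left (world +y), head at right. I'll enlarge both.

Create h.py:
```python
from workcell import manip
import cv2,numpy as np
from scipy.spatial.transform import Rotation as R
def pose():
    o=manip.get_obs(); T=np.eye(4); T[:3,:3]=R.from_quat(o["ee_rot"]).as_matrix(); T[:3,3]=o["position"]; return T
def cam(n,T=None):
    c=manip.calibration(n); W=c["world_from_camera"] if n!="wrist" else T@c["tool_from_camera"]; return c,W
def ray(n,px,T=None):
    c,W=cam(n,T); K=np.array([[c["fx"],0,c["cx"]],[0,c["fy"],c["cy"]],[0,0,1]])
    p=cv2.undistortPoints(np.array(px,float).reshape(-1,1,2),K,np.array([c["k1"],0,0,0]))[:,0]
    d=np.c_[p[:,0],-p[:,1],-np.ones(len(p))]@W[:3,:3].T
    return W[:3,3],d
def plane(n,px,z,T=None):
    o,d=ray(n,px,T); return o+d*((z-o[2])/d[:,2])[:,None]
def proj(n,P,T=None):
    c,W=cam(n,T); q=(np.array(P,float).reshape(-1,3)-W[:3,3])@W[:3,:3]
    a=np.c_[-q[:,0]/q[:,2],q[:,1]/q[:,2]]; r2=(a**2).sum(1)
    a=a*(1+c["k1"]*r2)[:,None]; return np.c_[a[:,0]*c["fx"]+c["cx"],a[:,1]*c["fy"]+c["cy"]]
def tri(n1,p1,n2,p2,T1=None,T2=None):
    o1,d1=ray(n1,p1,T1);o2,d2=ray(n2,p2,T2);out=[]
    for a,b in zip(d1,d2):
        a=a/np.linalg.norm(a);b=b/np.linalg.norm(b)
        s=np.linalg.lstsq(np.c_[a,-b],o2-o1,rcond=None)[0]
        out.append(np.r_[(o1+a*s[0]+o2+b*s[1])/2,np.linalg.norm(o1+a*s[0]-o2-b*s[1])])
    return np.array(out)
```

Run:
```python
import cv2,numpy as np
a=cv2.imread("pics/top0.png")[200:256,238:323];b=cv2.imread("pics/side0.png")[180:255,255:325]
a=cv2.resize(a,None,fx=8,fy=8,interpolation=2)[:450,:680]
b=cv2.resize(b,None,fx=8,fy=8,interpolation=2)
cv2.imwrite("pics/a.png",a); cv2.imwrite("pics/b.png",b)
from h import *
print(plane("top",[[280,228],[313,228],[248,232]],0.05))
```

```text
[[ 0.50845466  0.03294017  0.05      ]
 [ 0.51137005 -0.06837768  0.05      ]
 [ 0.49322337  0.13041558  0.05      ]]
```

View pics/a.png

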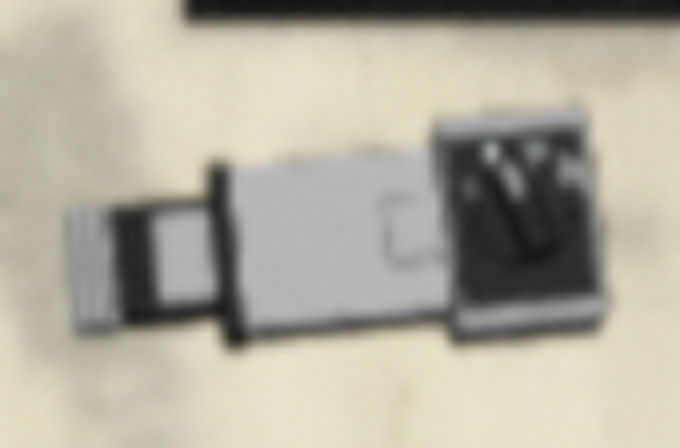

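Top crop: contact end at left (crop 70,270), sleeve (220–450), and the selector bar from about (490,150) to (540,250), white pointer apparently upper-left. Moving the wrist camera over it.

{"op": "jog_arm", "data": {
  "plan": [0,0,-1.2,0.469,-0.47,-0.05,1,0,0,-1.2,0.469,-0.47,-0.05,1,0,0,-1.2,0.469,-0.47,-0.05,1,0,0,-1.2,0.469,-0.47,-0.05,1,0,0,-1.2,0.469,-0.47,-0.05,1,0,0,-1.2,0.469,-0.47,-0.05,1,0,0,-1.2,0.469,-0.47,-0.05,1,0,0,-1.2,0.469,-0.47,-0.05,1,0,0,-1.2,0.469,-0.47,-0.05,1,0,0,-1.2,0.469,-0.47,-0.05,1,0,0,-1.2,0.469,-0.47,-0.05,1,0,0,-1.2,0.469,-0.47,-0.05,1,0,0,-1.2,0.469,-0.47,-0.05,1,0,0,-1.2,0.469,-0.47,-0.05,1,0,0,-1.2,0.469,-0.47,-0.05,1]
}}

```text
clock: 1.98
position: [0.4903, 0.0584, 0.2813]
ee_rot: [0.683, 0.73, -0.0, 0.0]
ft_force: [0.3, -0.4, 0.3]
grip_width: 1.001
grasp_force: 0.0
```

Run:
```python
from h import *
T=pose();np.save("T1.npy",T);print(T.round(4),manip.get_obs()["joint_pos"].round(2))
cv2.imwrite("pics/w1.png",manip.camera("wrist"))
```

```text
[[-6.720e-02  9.977e-01  1.000e-04  4.903e-01]
 [ 9.977e-01  6.720e-02 -5.000e-04  5.840e-02]
 [-5.000e-04  0.000e+00 -1.000e+00  2.813e-01]
 [ 0.000e+00  0.000e+00  0.000e+00  1.000e+00]] [ 0.52  0.07 -0.76  1.69  0.05  1.41 -0.17]
```

View pics/w1.png

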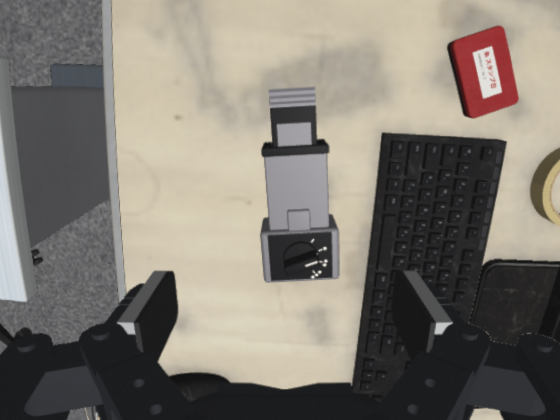

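Wrist view: pack contact end at top (270–316, 88–108), bezel (263–328, 143–155), head (263–338, 217–282), selector about (302,258). Enlarging.

Run:
```python
import cv2
b=cv2.imread("pics/w1.png")
a=cv2.resize(b[85:165,255:345],None,fx=6,fy=6,interpolation=2)
c=cv2.resize(b[215:290,255:345],None,fx=6,fy=6,interpolation=2)
c=cv2.convertScaleAbs(c,alpha=1.4,beta=20)
import numpy as np
a=cv2.resize(a,(400,356));c=cv2.resize(c,(400,333))
cv2.imwrite("pics/w1c.png",np.hstack([a[:333],c]))
```

```text
(no output)
```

View pics/w1c.png

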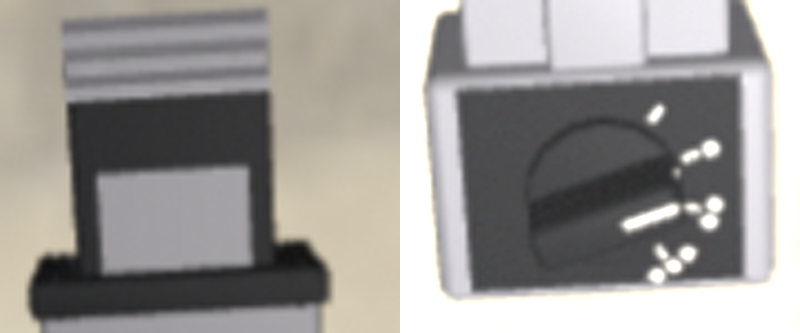

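Selector crop: white pointer (625,225)→(680,208), bar top next to it, with the marks tick, one, two and three dots going clockwise. That makes the bar about 14–18° ccw of charger +x, so it stands at one dot. Now measuring edges.

Run:
```python
from h import *
T=np.load("T1.npy"); im=cv2.imread("pics/w1.png"); 
bg=im.astype(int); 
def edges(row,lo=245,hi=350):
    # desk is beige: r-b large ; object grey/black: r-b small
    s=(bg[row,lo:hi,2]-bg[row,lo:hi,0]).astype(float)
    m=s<(np.median(np.r_[s[:8],s[-8:]])*0.5)
    i=np.where(m)[0]
    def sub(a,b): # crossing
        t=np.median(np.r_[s[:8],s[-8:]])*0.5
        return a+(s[a]-t)/(s[a]-s[b])*(b-a)
    return lo+sub(i[0]-1,i[0]),lo+sub(i[-1]+1,i[-1])
def fit(rows,z,name):
    L=[];Rr=[]
    for r in rows:
        l,q=edges(r);L.append((l,r));Rr.append((q,r))
    PL=plane("wrist",L,z,T);PR=plane("wrist",Rr,z,T)
    a=np.polyfit(PL[:,1],PL[:,0],1);b=np.polyfit(PR[:,1],PR[:,0],1)
    yaw=[np.arctan2(1,k[0]) for k in(a,b)]
    ym=PL[:,1].mean()
    w=(np.polyval(b,ym)-np.polyval(a,ym))*np.cos(np.mean(yaw)-np.pi/2)
    print(name,"yaw",np.round(yaw,4),"width",w.round(4),"mid",((np.polyval(b,ym)+np.polyval(a,ym))/2).round(4),ym.round(4))
fit(range(92,140,3),.042,"pack")
fit(range(160,212,3),.050,"sleeve")
fit(range(148,153,1),.051,"bezel")
fit(range(226,278,3),.056,"head")
c1=lambda u,v:(255+u/4.444,85+v/4.45)
c2=lambda u,v:(255+(u-400)/4.444,215+v/4.44)
W=[c1(62,20),c1(267,10),c2(430,85),c2(770,65),c2(775,280),c2(445,295)]
print(plane("wrist",W,.042,T).round(4)[:2],plane("wrist",W,.056,T).round(4)[2:])
t=lambda u,v:(238+u/8,200+v/8)
# matching corners in top crop: pack end near-robot(L in wrist)=low x -> bottom
Tp=[t(75,332),t(66,212),t(455,340),t(437,118),t(585,108),t(603,328)]
Tp=[Tp[0],Tp[1],Tp[2],Tp[3],Tp[4],Tp[5]]
print(tri("wrist",W,"top",Tp,T,None).round(4))
```

```text
pack yaw [1.7096 1.6866] width 0.0455 mid 0.4956 0.1095
sleeve yaw [1.6984 1.7067] width 0.0639 mid 0.5051 0.0381
bezel yaw [1.5454 1.566 ] width 0.0671 mid 0.4999 0.0747
head yaw [1.6753 1.7028] width 0.0827 mid 0.5141 -0.0335
[[0.4703 0.1337 0.042 ]
 [0.5155 0.1391 0.042 ]] [[ 0.4717 -0.0133  0.056 ]
 [ 0.5519 -0.0027  0.056 ]
 [ 0.5596 -0.0594  0.056 ]
 [ 0.4782 -0.069   0.056 ]]
[[ 0.4691  0.1334  0.0069  0.0009]
 [ 0.5205  0.1398 -0.0197  0.0008]
 [ 0.4684 -0.0151  0.0474  0.0067]
 [ 0.5519 -0.0049  0.0499  0.0021]
 [ 0.5584 -0.0618  0.0511  0.0043]
 [ 0.4748 -0.0713  0.0493  0.0072]]
```

Widths at the assumed heights match (45.5, 63.9, 67.1 and 82.7 mm). Yaw is 1.70, and the pack end is 55.5 mm out, which is in range. Lowering over the pack for a second wrist view to check heights.

{"op": "jog_arm", "data": {
  "plan": [0,0,-0.062,0.0523,0.0095,0.13,1,0,0,-0.062,0.0523,0.0095,0.13,1,0,0,-0.062,0.0523,0.0095,0.13,1,0,0,-0.062,0.0523,0.0095,0.13,1]
}}

```text
clock: 2.52
position: [0.4963, 0.112, 0.1516]
ee_rot: [0.659, 0.752, -0.0, -0.0]
ft_force: [-0.3, 0.2, -0.1]
grip_width: 0.998
grasp_force: 0.0
```

Run:
```python
from h import *
T=pose();np.save("T2.npy",T);print(T.round(4))
im=manip.camera("wrist");cv2.imwrite("pics/w2.png",im)
cv2.imwrite("pics/w2c.png",cv2.resize(im[90:390,140:420],(746,800))[:600] if 0 else im)
T1=np.load("T1.npy")
o=np.array([.5063,.0338,0]);u=np.array([np.cos(1.7),np.sin(1.7),0]);v=np.array([u[1],-u[0],0])
P=[o+v*a+u*.1035+[0,0,.042] for a in(-.023,.023)]+[o+v*a+u*.048+[0,0,.051] for a in(-.034,.034)]+[o+v*a-u*.04+[0,0,.05] for a in(-.032,.032)]
print(proj("wrist",P,T1).round(1));print(proj("wrist",P,T).round(1))
```

```text
[[-1.308e-01  9.914e-01 -7.000e-04  4.963e-01]
 [ 9.914e-01  1.308e-01  0.000e+00  1.120e-01]
 [ 1.000e-04 -7.000e-04 -1.000e+00  1.516e-01]
 [ 0.000e+00  0.000e+00  0.000e+00  1.000e+00]]
[[268.8  89.7]
 [315.5  86.9]
 [261.4 147.7]
 [329.4 143.7]
 [269.7 229.7]
 [329.6 226.2]]
[[250.6 166.6]
 [317.7 166.8]
 [235.8 246.5]
 [332.  246.8]
 [242.9 348.6]
 [324.1 348.8]]
```

View pics/w2.png

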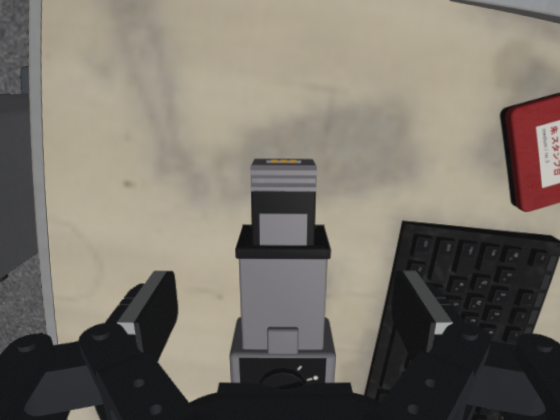

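Pack end corners at (251,166) and (316,166) against predicted (250.6,166.6) and (317.7,166.8), so the heights and pose hold across two views. Brass contacts show on the end face. Descending and gripping.

Run:
```python
from h import *
print(tri("wrist",[(269,89.5),(315.1,87.2)],"wrist",[(251,166.3),(316.3,166.3)],np.load("T1.npy"),np.load("T2.npy")).round(4))
```

```text
[[4.704e-01 1.337e-01 4.200e-02 1.000e-04]
 [5.154e-01 1.391e-01 3.880e-02 5.000e-04]]
```

{"op": "jog_arm", "data": {
  "plan": [0,0,0,0,0,0.06,1,0,0,0,0,0,0.12,1,0,0,0,0,0,0.141,1,0,0,0,0,0,0.141,1,0,0,0,0,0,0.141,0.3,0,0,0,0,0,0.141,0.3,0,0,0,0,0,0.141,0.3,0,0,0,0,0,0.141,0.3,0,0,0,0,0,0.141,0.3],
  "clamp_n": 60
}}

```text
clock: 3.7
position: [0.4972, 0.1124, 0.0122]
ee_rot: [0.66, 0.752, 0.0, 0.001]
ft_force: [-4.9, -1.1, 13.5]
grip_width: 0.532
grasp_force: 58.9
```

Run:
```python
from h import *
print(pose().round(4))
```

```text
[[-1.296e-01  9.916e-01  1.900e-03  4.972e-01]
 [ 9.916e-01  1.296e-01 -4.000e-04  1.124e-01]
 [-6.000e-04  1.900e-03 -1.000e+00  1.220e-02]
 [ 0.000e+00  0.000e+00  0.000e+00  1.000e+00]]
```

Gripped (45 mm wide, 59 N). Pulling out along the sleeve.

{"op": "jog_arm", "data": {
  "plan": [0,0,0,0.02,0,0,0.3,0,0,0,0.04,0,0,0.3,0,0,0,0.06,0,0,0.3,0,0,0,0.08,0,0,0.3,0,0,0,0.10,0,0,0.3,0,0,0,0.115,0,0,0.3,0,0,0,0.115,0,0,0.3],
  "clamp_n": 70
}}

```text
clock: 4.58
position: [0.4811, 0.2274, 0.0107]
ee_rot: [0.659, 0.752, 0.0, -0.0]
ft_force: [-0.9, 0.2, -2.6]
grip_width: 0.529
grasp_force: 71.4
```

Run:
```python
from h import *
print(pose().round(4),manip.get_obs()["joint_pos"].round(2))
im=manip.camera("side");cv2.imwrite("pics/s3.png",cv2.resize(im[120:300,180:400],None,fx=3,fy=3,interpolation=2))
```

```text
[[-1.324e-01  9.912e-01  4.000e-04  4.811e-01]
 [ 9.912e-01  1.324e-01  5.000e-04  2.274e-01]
 [ 5.000e-04  5.000e-04 -1.000e+00  1.070e-02]
 [ 0.000e+00  0.000e+00  0.000e+00  1.000e+00]] [ 0.1   0.48 -0.74  1.89  0.4   0.93 -0.7 ]
```

View pics/s3.png

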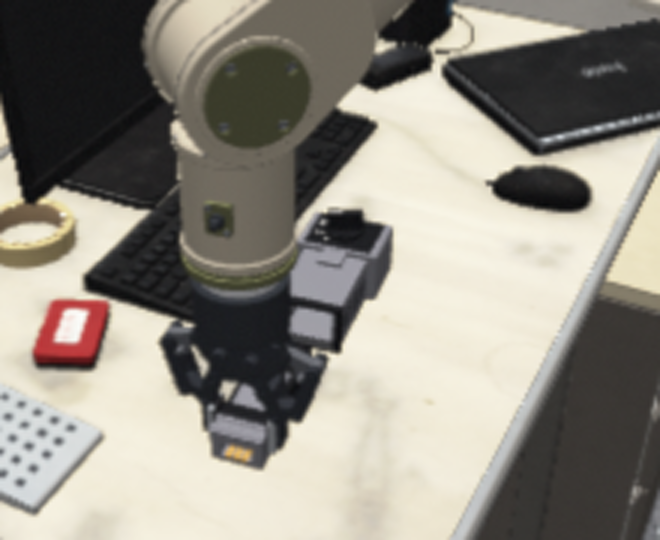

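Pack is out of the sleeve (the hanging −2.6 N means about 0.26 kg) and held near its contact end; side crop shows the empty mouth and brass contacts facing outward. Lift, turn 90°, carry to free desk.

{"op": "jog_arm", "data": {
  "plan": [0,0,0,0.02,0,-0.05,0.3,0,0,-0.18,0.05,-0.02,-0.07,0.3,0,0,-0.36,0.07,-0.047,-0.07,0.3,0,0,-0.54,0.07,-0.047,-0.07,0.3,0,0,-0.72,0.07,-0.047,-0.07,0.3,0,0,-0.9,0.07,-0.047,-0.07,0.3,0,0,-1.08,0.07,-0.047,-0.07,0.3,0,0,-1.26,0.07,-0.047,-0.07,0.3,0,0,-1.44,0.07,-0.047,-0.07,0.3,0,0,-1.57,0.07,-0.047,-0.07,0.3,0,0,-1.57,0.07,-0.047,-0.07,0.3,0,0,-1.57,0.07,-0.047,-0.03,0.3,0,0,-1.57,0.07,-0.047,-0.012,0.3,0,0,-1.57,0.07,-0.047,-0.003,0.3,0,0,-1.57,0.07,-0.047,-0.003,0.3]
}}

```text
clock: 6.5
position: [0.4255, 0.2896, 0.0134]
ee_rot: [-0.065, 0.998, -0.0, -0.0]
ft_force: [0.1, 0.6, -1.3]
grip_width: 0.531
grasp_force: 72.5
```

Run:
```python
from h import *
print(pose().round(4),manip.get_obs()["joint_pos"].round(2))
```

```text
[[-9.916e-01 -1.294e-01 -2.000e-04  4.255e-01]
 [-1.294e-01  9.916e-01 -1.000e-04  2.896e-01]
 [ 3.000e-04 -1.000e-04 -1.000e+00  1.340e-02]
 [ 0.000e+00  0.000e+00  0.000e+00  1.000e+00]] [ 0.19  0.58 -1.04  1.92  0.6   0.99  0.57]
```

{"op": "jog_arm", "data": {
  "plan": [0,0,0,0,0,0.004,0.3,0,0,0,0,0,0.008,0.3,0,0,0,0,0,0.008,0.3]
}}

```text
clock: 6.88
position: [0.4256, 0.2895, 0.0053]
ee_rot: [-0.065, 0.998, -0.0, 0.0]
ft_force: [0.3, 0.9, -2.2]
grip_width: 0.525
grasp_force: 72.7
```

{"op": "jog_arm", "data": {
  "plan": [0,0,0,0,0,0,1,0,0,0,0,0,0,1,0,0,0,0,0,0,1,0,0,0,0,0,-0.06,1,0,0,0.18,-0.03,0,-0.11,1,0,0,0.36,-0.083,0,-0.12,1,0,0,0.54,-0.083,0,-0.12,1,0,0,0.72,-0.083,0,-0.12,1,0,0,0.9,-0.083,0,-0.12,1,0,0,1.08,-0.083,0,-0.12,1,0,0,1.26,-0.083,0,-0.12,1,0,0,1.44,-0.083,0,-0.12,1,0,0,1.62,-0.083,0,-0.12,1,0,0,1.8,-0.083,0,-0.12,1,0,0,1.98,-0.083,0,-0.12,1,0,0,2.16,-0.083,0,-0.12,1,0,0,2.34,-0.083,0,-0.12,1,0,0,2.52,-0.083,0,-0.12,1,0,0,2.7,-0.083,0,-0.12,1,0,0,2.88,-0.083,0,-0.12,1]
}}

```text
clock: 9.38
position: [0.5076, 0.3004, 0.1253]
ee_rot: [0.981, 0.192, -0.0, 0.0]
ft_force: [0.1, -0.4, 0.3]
grip_width: 0.995
grasp_force: 0.0
```

{"op": "jog_arm", "data": {
  "plan": [0,0,0.18,0,0,0,1,0,0,0.26,0,0,0,1,0,0,0.26,0,0,0,1]
}}

```text
clock: 9.75
position: [0.5076, 0.3005, 0.1253]
ee_rot: [0.998, 0.066, 0.0, 0.0]
ft_force: [0.2, 0.6, 0.1]
grip_width: 1.0
grasp_force: 0.0
```

Run:
```python
from h import *
T=pose();np.save("T4.npy",T)
print(T.round(4),manip.get_obs()["joint_pos"].round(2))
cv2.imwrite("pics/w4.png",manip.camera("wrist"))
```

```text
[[ 9.912e-01  1.324e-01  1.000e-04  5.076e-01]
 [ 1.324e-01 -9.912e-01 -1.000e-04  3.005e-01]
 [ 1.000e-04  1.000e-04 -1.000e+00  1.253e-01]
 [ 0.000e+00  0.000e+00  0.000e+00  1.000e+00]] [-0.2   0.38 -0.51  1.66  0.2   1.15 -2.2 ]
```

View pics/w4.png

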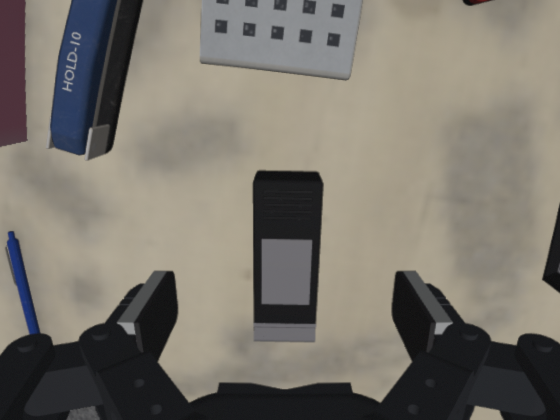

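Pack lies upright, plain end at top (about (254–322, 172–181)), contact end at the bottom (254–315, 340). Measuring its axis.

Run:
```python
from h import *
T=np.load("T4.npy"); im=cv2.imread("pics/w4.png").astype(int)
s=im[...,2]-im[...,0]
L=[];Q=[]
for r in range(195,320,5):
    row=s[r,230:345].astype(float);t=np.median(np.r_[row[:8],row[-8:]])*.5
    i=np.where(row<t)[0];a,b=i[0],i[-1]
    L.append((230+a-1+(row[a-1]-t)/(row[a-1]-row[a]),r));Q.append((230+b+1-(row[b+1]-t)/(row[b+1]-row[b]),r))
PL=plane("wrist",L,.034,T);PQ=plane("wrist",Q,.034,T)
Ti=np.linalg.inv(T)
for P in(PL,PQ):
    q=(np.c_[P,np.ones(len(P))]@Ti.T)[:,:3];f=np.polyfit(q[:,0],q[:,1],1);print("tool y vs x:",f.round(4),np.polyval(f,[-.08,0,.02]).round(4))
for px,z in(((287,172),.034),((287,181),.034),((285,323),.034),((285,341),.034)):
    print(px,(Ti@np.r_[plane("wrist",[px],z,T)[0],1])[:3].round(4))
```

```text
tool y vs x: [ 0.0193 -0.02  ] [-0.0216 -0.02   -0.0197]
tool y vs x: [0.0198 0.0253] [0.0237 0.0253 0.0257]
(287, 172) [0.0255 0.0025 0.0913]
(287, 181) [0.0196 0.0025 0.0913]
(285, 323) [-0.0866  0.0014  0.0913]
(285, 341) [-0.1025  0.0015  0.0913]
```

{"op": "jog_arm", "data": {
  "plan": [0,0,0.0195,0,0.0027,0.05,1,0,0,0.0195,0,0.0027,0.1,1,0,0,0.0195,0,0.0027,0.119,1,0,0,0.0195,0,0.0027,0.119,1,0,0,0.0195,0,0.0027,0.119,0.3,0,0,0.0195,0,0.0027,0.119,0.3,0,0,0.0195,0,0.0027,0.119,0.3,0,0,0.0195,0,0.0027,0.119,0.3,0,0,0.0195,0,0.0027,0.119,0.3],
  "clamp_n": 80
}}

```text
clock: 10.92
position: [0.5093, 0.2984, 0.0082]
ee_rot: [0.998, 0.056, 0.001, -0.001]
ft_force: [-1.3, -0.3, 8.2]
grip_width: 0.521
grasp_force: 82.8
```

Run:
```python
from h import *
print(pose().round(4))
```

```text
[[ 0.9937  0.1121  0.0028  0.5093]
 [ 0.1121 -0.9937  0.0013  0.2984]
 [ 0.003  -0.001  -1.      0.0082]
 [ 0.      0.      0.      1.    ]]
```

{"op": "jog_arm", "data": {
  "plan": [0,0,0,0,0,-0.03,0.3,0,0,-0.18,-0.024,0,-0.06,0.3,0,0,-0.36,-0.024,0,-0.06,0.3,0,0,-0.54,-0.024,0,-0.06,0.3,0,0,-0.72,-0.024,0,-0.06,0.3,0,0,-0.9,-0.024,0,-0.06,0.3,0,0,-1.08,-0.024,0,-0.06,0.3,0,0,-1.26,-0.024,0,-0.06,0.3,0,0,-1.44,-0.024,0,-0.06,0.3,0,0,-1.588,-0.024,0,-0.06,0.3,0,0,-1.588,-0.024,0,-0.06,0.3,0,0,-1.588,-0.024,0,-0.06,0.3]
}}

```text
clock: 12.42
position: [0.4844, 0.2949, 0.0666]
ee_rot: [0.661, 0.75, 0.0, 0.0]
ft_force: [0.5, 1.2, -1.7]
grip_width: 0.522
grasp_force: 82.3
```

Run:
```python
from h import *
T=pose();np.save("T5.npy",T)
print(T.round(4),manip.get_obs()["joint_pos"].round(2))
im=manip.camera("wrist");cv2.imwrite("pics/w5.png",im)
sd=manip.camera("side");cv2.imwrite("pics/s5.png",sd)
cv2.imwrite("pics/m5.png",np.hstack([im[100:400,130:430],cv2.resize(sd[170:270,220:360],(420,300),interpolation=2)]))
```

```text
[[-1.257e-01  9.921e-01  4.000e-04  4.844e-01]
 [ 9.921e-01  1.257e-01 -1.000e-04  2.949e-01]
 [-1.000e-04  4.000e-04 -1.000e+00  6.660e-02]
 [ 0.000e+00  0.000e+00  0.000e+00  1.000e+00]] [ 0.02  0.48 -0.79  1.76  0.39  1.06 -0.78]
```

View pics/m5.png

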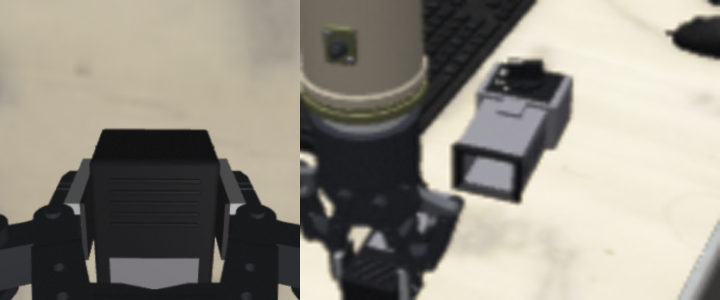

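The pack is held by its plain end, ribs up and contact end toward the empty mouth. Lining up in front of the sleeve.

{"op": "jog_arm", "data": {
  "plan": [0,0,-0.005,-0.04,-0.0112,0.02,0.3,0,0,-0.005,-0.084,-0.0112,0.04,0.3,0,0,-0.005,-0.084,-0.0112,0.0495,0.3,0,0,-0.005,-0.084,-0.0112,0.0495,0.3]
}}

```text
clock: 13.02
position: [0.4837, 0.2105, 0.0166]
ee_rot: [0.658, 0.753, -0.0, -0.0]
ft_force: [-0.3, 0.6, -1.0]
grip_width: 0.522
grasp_force: 82.2
```

Run:
```python
from h import *
T=pose();np.save("T6.npy",T)
u=np.array([np.cos(1.7015),np.sin(1.7015),0]);o=np.array([.5063,.0338,0]);d=T[:3,3]-o
print(T.round(4),"chg y,x",d@u,d@np.array([u[1],-u[0],0]))
sd=manip.camera("side");cv2.imwrite("pics/s6.png",sd)
tp=manip.camera("top");cv2.imwrite("pics/t6.png",tp)
cv2.imwrite("pics/m6.png",np.hstack([cv2.resize(sd[190:260,250:320],(400,400),interpolation=2),cv2.resize(tp[195:255,215:275],(400,400),interpolation=2)]))
```

```text
[[-1.332e-01  9.911e-01 -6.000e-04  4.837e-01]
 [ 9.911e-01  1.332e-01  1.000e-04  2.105e-01]
 [ 2.000e-04 -6.000e-04 -1.000e+00  1.660e-02]
 [ 0.000e+00  0.000e+00  0.000e+00  1.000e+00]] chg y,x 0.17813216348008964 0.0006590141072442268
```

View pics/m6.png

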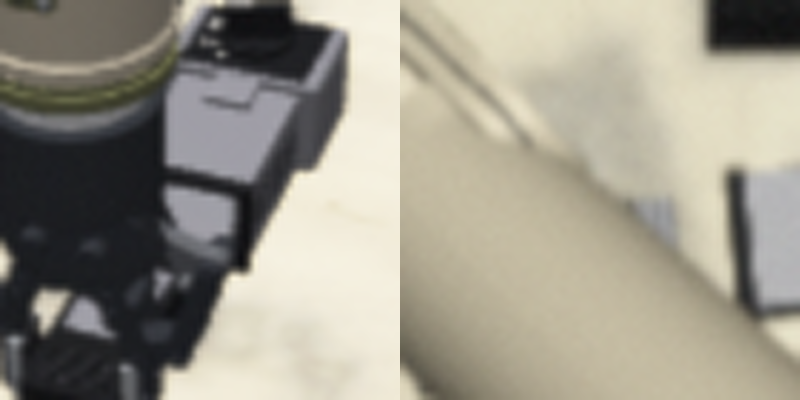

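The contact end is about 27 mm from the bezel and laterally in line (top view offset 14 mm, as predicted). Inserting gently.

{"op": "jog_arm", "data": {
  "plan": [0,0,0,-0.012,0,0,0.3,0,0,0,-0.02,0,0,0.3,0,0,0,-0.026,0,0,0.3,0,0,0,-0.032,0,0,0.3,0,0,0,-0.038,0,0,0.3]
}}

```text
clock: 13.75
position: [0.4883, 0.1728, 0.0166]
ee_rot: [0.658, 0.753, -0.0, -0.001]
ft_force: [-3.6, 2.5, -0.9]
grip_width: 0.523
grasp_force: 82.3
```

{"op": "jog_arm", "data": {
  "plan": [0,0,0,-0.006,0,0,0.3,0,0,0,-0.012,0,0,0.3]
}}

```text
clock: 14.0
position: [0.4899, 0.1607, 0.0165]
ee_rot: [0.658, 0.753, -0.0, -0.001]
ft_force: [-3.9, 2.5, -2.2]
grip_width: 0.524
grasp_force: 82.4
```

Run:
```python
from h import *
T=pose();print(T.round(4))
```

```text
[[-1.343e-01  9.909e-01 -1.600e-03  4.899e-01]
 [ 9.909e-01  1.343e-01  3.000e-04  1.607e-01]
 [ 5.000e-04 -1.600e-03 -1.000e+00  1.650e-02]
 [ 0.000e+00  0.000e+00  0.000e+00  1.000e+00]]
```

{"op": "jog_arm", "data": {
  "plan": [0,0,0.003,-0.01,-0.0006,0,0.3,0,0,0.003,-0.02,-0.0006,0,0.3,0,0,0.003,-0.03,-0.0006,0,0.3,0,0,0.003,-0.04,-0.0006,0,0.3,0,0,0.003,-0.046,-0.0006,0,0.3,0,0,0.003,-0.046,-0.0006,0,0.3]
}}

```text
clock: 14.75
position: [0.4961, 0.1136, 0.0166]
ee_rot: [0.66, 0.752, -0.001, 0.0]
ft_force: [-4.2, -2.0, -2.0]
grip_width: 0.525
grasp_force: 82.4
```

Run:
```python
from h import *
T=pose();print(T.round(4))
```

```text
[[-1.300e-01  9.915e-01 -8.000e-04  4.961e-01]
 [ 9.915e-01  1.300e-01 -1.200e-03  1.136e-01]
 [-1.100e-03 -9.000e-04 -1.000e+00  1.660e-02]
 [ 0.000e+00  0.000e+00  0.000e+00  1.000e+00]]
```

{"op": "jog_arm", "data": {
  "plan": [0,0,0,-0.004,0,0,0.3,0,0,0,-0.007,0,0,0.3]
}}

```text
clock: 15.0
position: [0.4964, 0.1101, 0.0167]
ee_rot: [0.659, 0.753, 0.001, -0.001]
ft_force: [-8.0, 13.2, -3.4]
grip_width: 0.523
grasp_force: 82.1
```

{"op": "jog_arm", "data": {
  "plan": [0,0,0,-0.002,0,0,0.3,0,0,0,-0.004,0,0,0.3]
}}

```text
clock: 15.25
position: [0.4968, 0.1071, 0.0168]
ee_rot: [0.658, 0.753, 0.001, -0.001]
ft_force: [-6.2, 9.9, -2.4]
grip_width: 0.522
grasp_force: 82.3
```

{"op": "jog_arm", "data": {
  "plan": [0,0,0,-0.002,0,0,0.3,0,0,0,-0.003,0,0,0.3]
}}

```text
clock: 15.5
position: [0.4974, 0.1025, 0.0166]
ee_rot: [0.659, 0.752, 0.0, -0.001]
ft_force: [-6.1, 5.3, -2.1]
grip_width: 0.524
grasp_force: 82.2
```

{"op": "jog_arm", "data": {
  "plan": [0,0,0,-0.001,0,0,0.3,0,0,0,-0.002,0,0,0.3]
}}

```text
clock: 15.75
position: [0.4978, 0.0997, 0.0166]
ee_rot: [0.659, 0.752, -0.0, -0.001]
ft_force: [-6.7, 7.6, -2.5]
grip_width: 0.523
grasp_force: 82.2
```

{"op": "jog_arm", "data": {
  "plan": [0,0,0,-0.001,0,0,0.3,0,0,0,-0.002,0,0,0.3]
}}

```text
clock: 16.0
position: [0.4978, 0.0997, 0.0167]
ee_rot: [0.658, 0.753, 0.001, -0.001]
ft_force: [-6.8, 12.4, -3.6]
grip_width: 0.523
grasp_force: 82.2
```

{"op": "jog_arm", "data": {
  "plan": [0,0,0,-0.001,0,0,0.3,0,0,0,-0.002,0,0,0.3]
}}

```text
clock: 16.25
position: [0.4977, 0.0997, 0.0168]
ee_rot: [0.658, 0.753, 0.002, -0.002]
ft_force: [-8.7, 19.4, -2.5]
grip_width: 0.525
grasp_force: 82.3
```

{"op": "jog_arm", "data": {
  "plan": [0,0,0,-0.001,0,0,0.3,0,0,0,-0.002,0,0,0.3]
}}

```text
clock: 16.5
position: [0.4977, 0.0996, 0.017]
ee_rot: [0.658, 0.753, 0.003, -0.003]
ft_force: [-10.3, 25.1, -1.3]
grip_width: 0.524
grasp_force: 82.5
```

Hard stop reached about 10.5 mm past the latch's first contact, TCP at charger y = 66.5 mm, which matches home. Relieve, release, lift and swing to the selector.

{"op": "jog_arm", "data": {
  "plan": [0,0,0,0.005,0,0,0.3,0,0,0,0.005,0,0,1,0,0,0,0.005,0,0,1,0,0,0,0.005,0,0,1,0,0,0,0.005,0,-0.04,1,0,0,0,0.005,0,-0.1,1,0,0,0,0.005,0,-0.12,1]
}}

```text
clock: 17.38
position: [0.5003, 0.0984, 0.1404]
ee_rot: [0.659, 0.752, 0.002, 0.002]
ft_force: [0.3, -0.1, -0.6]
grip_width: 1.0
grasp_force: 0.0
```

Run:
```python
from h import *
T=pose();np.save("T7.npy",T);print(T.round(4));im=manip.camera("wrist");cv2.imwrite("pics/w7.png",im)
u=np.array([np.cos(1.7015),np.sin(1.7015),0]);o=np.array([.5063,.0338,0])
print(proj("wrist",[o+u*y+[0,0,z] for y,z in((.085,.042),(.085,.008),(.048,.052))],T).round(1))
g=im.astype(int).sum(2)
c=284
print([(r,g[r,275:293].mean().round()) for r in range(130,290,4)])
```

```text
[[-1.310e-01  9.914e-01  5.300e-03  5.003e-01]
 [ 9.914e-01  1.310e-01  0.000e+00  9.840e-02]
 [-7.000e-04  5.300e-03 -1.000e+00  1.404e-01]
 [ 0.000e+00  0.000e+00  0.000e+00  1.000e+00]]
[[279.7 176.7]
 [279.9 166.7]
 [279.7 234.6]]
[(130, np.float64(434.0)), (134, np.float64(431.0)), (138, np.float64(433.0)), (142, np.float64(436.0)), (146, np.float64(442.0)), (150, np.float64(448.0)), (154, np.float64(449.0)), (158, np.float64(447.0)), (162, np.float64(445.0)), (166, np.float64(436.0)), (170, np.float64(54.0)), (174, np.float64(54.0)), (178, np.float64(90.0)), (182, np.float64(132.0)), (186, np.float64(118.0)), (190, np.float64(122.0)), (194, np.float64(121.0)), (198, np.float64(126.0)), (202, np.float64(112.0)), (206, np.float64(109.0)), (210, np.float64(120.0)), (214, np.float64(119.0)), (218, np.float64(122.0)), (222, np.float64(120.0)), (226, np.float64(120.0)), (230, np.float64(118.0)), (234, np.float64(64.0)), (238, np.float64(124.0)), (242, np.float64(112.0)), (246, np.float64(141.0)), (250, np.float64(399.0)), (254, np.float64(398.0)), (258, np.float64(396.0)), (262, np.float64(395.0)), (266, np.float64(394.0)), (270, np.float64(392.0)), (274, np.float64(390.0)), (278, np.float64(388.0)), (282, np.float64(387.0)), (286, np.float64(385.0))]
```

{"op": "jog_arm", "data": {
  "plan": [0,0,-0.18,-0.03,0,-0.05,1,0,0,-0.36,-0.06,0,-0.05,1,0,0,-0.54,-0.1,0,-0.05,1,0,0,-0.72,-0.133,0,-0.05,1,0,0,-0.9,-0.133,0,-0.05,1,0,0,-1.08,-0.133,0,-0.05,1,0,0,-1.26,-0.133,0,-0.05,1,0,0,-1.44,-0.133,0,-0.05,1,0,0,-1.62,-0.133,0,-0.05,1,0,0,-1.8,-0.133,0,-0.05,1,0,0,-1.886,-0.133,0,-0.05,1,0,0,-1.886,-0.133,0,-0.05,1]
}}

```text
clock: 18.92
position: [0.516, -0.034, 0.1866]
ee_rot: [-0.221, 0.975, -0.0, 0.0]
ft_force: [-0.0, 0.5, -0.6]
grip_width: 1.0
grasp_force: 0.0
```

Run:
```python
from h import *
T=pose();np.save("T8.npy",T);print(T.round(4),manip.get_obs()["joint_pos"].round(2))
im=manip.camera("wrist");cv2.imwrite("pics/w8.png",im)
a=cv2.imread("pics/w7.png")
cv2.imwrite("pics/m8.png",np.hstack([a[100:400,130:430],im[100:400,130:430]]))
o=np.array([.5063,.0338,0]);u=np.array([np.cos(1.7015),np.sin(1.7015),0])
print(proj("wrist",[o-u*.07+[0,0,.081]],T)-[130-300,100])
```

```text
[[-9.023e-01 -4.311e-01  0.000e+00  5.160e-01]
 [-4.311e-01  9.023e-01 -1.000e-04 -3.400e-02]
 [-0.000e+00 -1.000e-04 -1.000e+00  1.866e-01]
 [ 0.000e+00  0.000e+00  0.000e+00  1.000e+00]] [ 0.87  0.26 -1.01  1.76  0.23  1.24  1.82]
[[453.52129015 102.48555577]]
```

View pics/m8.png

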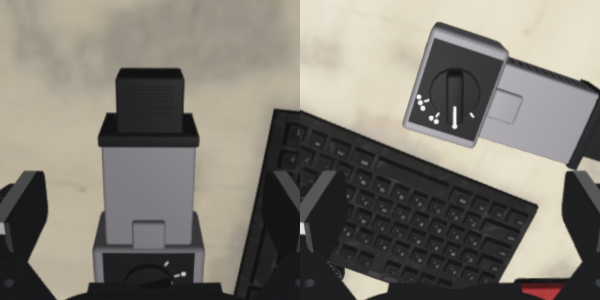

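Pack is home: its plain-end edge is on row 177, predicted 176.7. Selector bar is parallel to tool x with its pointer at one dot, at crop (454,98) against predicted (453.5,102.5). Gripping the bar and turning clockwise 0.628.

{"op": "jog_arm", "data": {
  "plan": [0,0,0,0.0013,-0.0004,0.05,0.5,0,0,0,0.0013,-0.0004,0.1,0.5,0,0,0,0.0013,-0.0004,0.119,0.5,0,0,0,0.0013,-0.0004,0.119,0.5,0,0,0,0.0013,-0.0004,0.119,0,0,0,0,0.0013,-0.0004,0.119,0,0,0,0,0.0013,-0.0004,0.119,0,0,0,0,0.0013,-0.0004,0.119,0,0,0,0,0.0013,-0.0004,0.119,0,0,0,0,0.0013,-0.0004,0.119,0],
  "clamp_n": 25
}}

```text
clock: 20.23
position: [0.516, -0.0342, 0.0696]
ee_rot: [-0.221, 0.975, -0.0, 0.001]
ft_force: [-2.0, 1.9, 8.5]
grip_width: 0.132
grasp_force: 28.1
```

{"op": "jog_arm", "data": {
  "plan": [0,0,0.16,0,0,0,0,0,0,0.32,0,0,0,0,0,0,0.48,0,0,0,0,0,0,0.64,0,0,0,0,0,0,0.64,0,0,0,0,0,0,0.64,0,0,0,0]
}}

```text
clock: 20.98
position: [0.5161, -0.0356, 0.0696]
ee_rot: [0.096, 0.995, -0.001, 0.001]
ft_force: [-2.1, -3.2, 8.3]
grip_width: 0.133
grasp_force: 28.3
```

{"op": "jog_arm", "data": {
  "plan": [0,0,0,0,0,0,0.6,0,0,0,0,0,0,0.6,0,0,0,0,0,0,0.6,0,0,0,0,0,-0.06,0.6,0,0,0,0,0,-0.12,1,0,0,0,0,0,-0.12,1]
}}

```text
clock: 21.72
position: [0.5174, -0.0343, 0.1922]
ee_rot: [0.096, 0.995, -0.0, 0.004]
ft_force: [-0.1, -0.2, -0.6]
grip_width: 0.988
grasp_force: 0.0
```

Run:
```python
from h import *
T=pose();im=manip.camera("wrist");tp=manip.camera("top")
cv2.imwrite("pics/m9.png",np.hstack([im[60:360,130:430],cv2.resize(tp[195:255,238:328],(450,300),interpolation=2)]))
```

```text
(no output)
```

View pics/m9.png

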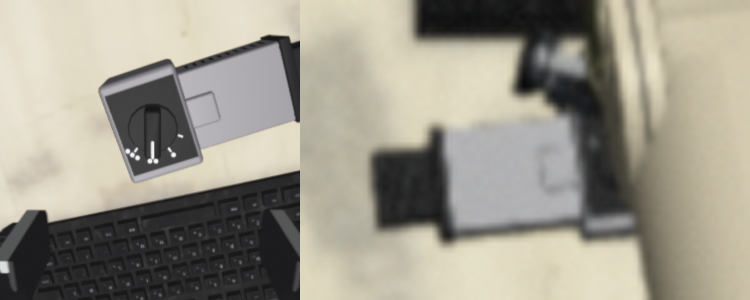

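The pointer (153,150) sits on the two-dot mark (153,161), the pack is seated, and the gripper is clear.

```bash
python3 -c "
from workcell import manip
print(manip.hand_in())"
```

```text
the job is handed in; nothing more can be done
None
```

The battery pack is seated contact end first, right way up, fully home against the stop; the selector is on two dots, the four bystanders were left alone, and I handed the job in at about 22 s on the clock.

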